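# Free the disc of the mosaic polisher

## Robot

A 7-joint arm with a two-finger parallel gripper is mounted at the origin on the work surface. World frame = base frame: x ahead of the robot, y to its left, z up, the work surface at z = 0. Lengths are in m, angles in rad, forces in N, time in s.
With the tool pointing down it reaches from about 0.4 to 0.85 m from the base axis. Payload 10.4 kg.
Tool frame: the origin (TCP) lies on the centre line of the jaws, within the pads' length; the fingertips stand 22 mm ahead of it and the grasp point (between the pads) lies 3 mm ahead of it; z points along the fingers, y is the line along which they close (so a half turn about z gives the same grasp; the last joint's range is limited). The gripper opens to 87 mm and grips with 3 to 60 N. Pads are 19 mm wide; open, the fingers measure 117 mm over their backs; the gripper's body (75 mm by 190 mm) begins 51 mm behind the grasp point.
Start: joints at [-1.302, 0.332, -0.065, 1.46, 0.022, 1.35, -0.088], TCP at [0.18, 0.599, 0.245] pointing down, gripper open.
Joint ranges: [-2.6, 2.6], [-0.5, 2.12], [-1.47, 1.34], [0.16, 2.42], [-1.27, 4.41], [0.06, 2.06], [-2.6, 2.6]. Speed limits (rad/s): [2.22, 2.22, 2.79, 2.79, 3.14, 3.14, 3.14].

## Interface

Orientations are given as a unit quaternion [x, y, z, w].
In Python, from bench import r gives the robot as it stands.
- The arm moves only by the shell command python3 jog.py 'ROWS' [FORCE]. ROWS is 1 to 12 rows, parted by a bar, with the numbers parted by commas; each row has 5 numbers: dx, dy, dz in units of 25 mm, then a turn about the tool's z in units of 0.05 rad, then the finger opening in m; each row is the pose to reach, as a shift and turn from the pose commanded when the command began, along the tool's axes at that moment; what a row does not reach only later rows make up. A row lasts 1/10 s, in which the tool goes at most 0.05 m and 0.15 rad, less where a joint would pass 70% of its speed; a pose out of reach is approached as far as the arm can. The fingers move at their own pace and stop on an object; FORCE is the grip in N (left out, the last holds). Time passes only in rows, so rows that do not move let the fingers close. It prints the time, the measured TCP pose, the force, the opening and the grip force at its end. Input that does not fit is refused with a message, and nothing moves.
- r.read_state(): the state, without advancing time (a new reading comes with each control period).
- r.camera(name): name is "side" or "top"; returns a dict with "img" (480x640x3 uint8, red, green, blue), "fx", "fy", "cx", "cy" (pixels), "k1" (the pictures are not rectified: a ray, as slopes to the right and down, at radius r is drawn at 1 + k1 r^2 times it, then the intrinsics apply), "pose" (4x4, takes a point from camera to world coordinates). Camera axes: x right, y down, z forward; pixel columns grow to the right and rows downward; lengths in m; the calibration is good to about 2 mm. A picture is of the moment at which its call begins. There is no depth.
- r.close_job(): hands the job in; it is judged then, once.
The state is a dict: "time": time; "joint_positions": joint angles; "joint_vel": joint speeds; "joint_torque": joint torques, N m; "ee_pos": TCP position; "eef_rot": TCP orientation; "ft_force": force on the tool from outside, world axes, zero at the start; "torque": the same for the moment, N m; "width": finger opening in m; "grip_force": force on a finger pad.
Only numpy, scipy, OpenCV 4.12 (cv2) and the standard library are available. Lean on these libraries where they do the work, as an engineer would, in place of code of your own. Each camera call takes 0.05 s, during which the arm holds its last target. There are 200 camera calls.

## Task

Get the small bench polisher ready for a disc change. First lock its spindle: pull the steel toggle bat outward along its own length, flip it over to its other side and let it drop back fully into its notch there; then fetch the pin spanner from under the mould rack, seat both its prongs fully in the two holes of the lock collar and turn the collar anticlockwise (seen from above) until it meets its stop. Leave the spanner lying flat and seated in the collar, the bat still locked, and do not disturb the other loose things on the bench.

Things in the scene. Friction and masses are not known exactly. Their poses are not given: they have to be found in the camera images.
- polisher: Fixed grey bench polisher, base 220 (x) x 340 (y) x 50 mm, origin under its centre. A flat disc (radius 110, top at z = 75 mm) is centred at (0, 60) mm of this frame, on it the lock collar (radius 54, top at z = 97). A steel arbor, radius 9 mm, stands through the collar's centre up to z = 214, so the gripper's body cannot come over the collar. Bat pivot at (-30, -120, 60) mm.
- bat_pivot (a point): Fixed pivot of the toggle bat, 60 mm above the bench, axes parallel to the polisher's. The bat hinges about this y axis.
- bat_grip (a point): Centre of the steel block ending the toggle bat: 24 mm wide along this point's y (the hinge axis; flat gripping faces), 20 mm in x, 44 mm along z, the bat's own length, pointing outward. 92 mm from bat_pivot when seated; moves with the bat. Take it with the fingers along this -z, closing along this y.
- lock_flip (a joint): Swing of the bat about the pivot, rad: 0 = spindle free (bat leans 0.45 rad from vertical to the polisher's -x), 0.9 = spindle locked (leans 0.45 rad to +x). Positive swings towards +x. A gate between the two blocks it unless the bat is pulled out at least 10 mm the whole way over; friction 0.04 N m.
- lock_pull (a joint): How far the bat is pulled out along its length, m: 0 = seated in its notch, stop at 0.014. A spring draws it back in: 6.5 N when seated, 10 N at the stop.
- collar (a joint): Rotation of the lock collar, rad, anticlockwise from above positive: stops at 0 and 1.05 (released). Friction about 0.3 N m. Starts between 0 and 0.2. It must not be turned (past 0.4) while the spindle is unlocked.
- collar_top (a point): Centre of the collar's top face, turning with it, z up. The two holes lie at y = +27 and -27 mm of this frame. With collar at 0 its x axis points 0.52 rad clockwise of the polisher's x. The spanner's x axis must lie along this x axis, either way round; a handle pointing away from the robot has room to swing.
- hole_a (a point): Mouth of one spanner hole of the collar: 14 mm square, 22 mm deep, at collar_top y = +27 mm.
- hole_b (a point): Mouth of the other spanner hole, the same, at collar_top y = -27 mm.
- spanner: Loose dark steel pin spanner, 164 mm, 0.2 to 0.33 kg, lying prongs down. Origin midway between the prong tips (on the bench); x from handle to fork, z up. Prongs 9 mm round, 14 long, at y = +/-27 mm. Flat parts z = 14 to 28: open fork legs x = -38 to 14 (67 mm over all, 41 between), cross piece x = -52 to -38, handle x = -150 to -52, 22 wide, with a foot under its end. Centre of mass x = -35.
- prong_a (a point): Tip of the prong at y = +27 mm of the spanner. Fully seated, the tips are 14 mm below the collar's top and the spanner stays level by itself.
- prong_b (a point): Tip of the prong at y = -27 mm of the spanner.
- rack: Fixed low dark steel rack loaded with terracotta moulds, 240 deep (x) x 160 wide x 137 mm high; origin at the middle of its front edge, x into the rack; left or right of the polisher. Its front opening is 148 wide, 60 high. The spanner starts in it, only the fork (x above about -60) sticking out; taken so, the arbor bars its use: draw it out, lay it down, take it by the handle.
- sheets: Fixed stack of marble-stick sheets, 240 deep x 160 wide x 95 mm high, on the other side of the polisher from the rack; origin as the rack's.
- mould: Loose terracotta tray 80 x 140 x 18 mm, origin under its centre; bystander.
- sticks: Loose marble stick 160 mm long (its y), 22 wide, 14 high; bystander.
- mug: Loose white cup, radius 38, 85 mm high; bystander.
- jar: Loose white jar, radius 32, 90 mm high; bystander.
- can: Loose metal can, radius 35, 110 mm high; bystander.
- brush: Loose brush with wooden handle lying on the bench; bystander.
- mallet: Loose hammer lying on the bench; bystander.
- pebble: Loose round stone, radius 30, 16 mm high; bystander.

How it is judged:
On the way, in this order (a step that is already met when the one before it is completed fails the run):
1. the bat is pulled outward on its free side (value of joint lock_pull above 0.008 m and value of joint lock_flip below 0.3 rad), for 0.1 s.
2. the bat is flipped over and seated in its locked notch (value of joint lock_flip above 0.82 rad and value of joint lock_pull below 0.003 m), for 0.2 s.
3. both prongs are in the collar's holes, collar not yet turned (z of each of prong_a, prong_b in the frame of collar_top below -0.008 m and horizontal distance between spanner and collar_top below 0.007 m and angle between the x axis of spanner and the x axis of collar_top, either way round below 0.25 rad and value of joint collar below 0.5 rad), for 0.1 s.
4. the collar is turned to its stop (value of joint collar above 0.98 rad), for 0.1 s.
At the end, for the whole second after the job is handed in: Bat on its locked side (above 0.82 rad), pulled out under 3 mm; collar above 0.98 rad; both prongs at least 9 mm down in the holes, spanner within 7 mm of the collar axis and 0.25 rad of the hole line, tilted under 0.1 rad, at rest (all of step 2 and value of joint collar above 0.98 rad and z of each of prong_a, prong_b in the frame of collar_top below -0.009 m and horizontal distance between spanner and collar_top below 0.007 m and angle between the x axis of spanner and the x axis of collar_top, either way round below 0.25 rad and angle between spanner's own z axis and vertical below 0.1 rad and linear speed of spanner below 0.02 m/s); the robot touches nothing.
It fails at once if the collar is turned past 0.4 rad while the spindle is unlocked (value of joint collar above 0.4 rad and value of joint lock_flip below 0.7 rad).
It fails at once if a bystander is shifted more than 40 mm (distance of any of mould, sticks, mug, jar, can, brush, mallet, pebble from where it was at the start of the episode above 0.04 m).
It fails at once if an upright bystander is tipped (angle between any of mug, jar, can's own z axis and vertical above 0.5 rad).
It also fails if it takes over 72 s, if anything falls off the work surface, if the arm or the gripper's body presses on something with over 40 N, if the wrist force passes 120 N, or if a joint passes its speed limit or range.

## Working session

There is one attempt and no reset: what is moved stays moved. The work goes in short steps, Python scripts to look and compute and a shell command to move; the robot and the scene stay as the last step left them, time stands still between calls to the robot, and variables do not carry over. Pictures are saved under pics/ and viewed, at most 10 in all, crops included, and the job is handed in when it is done.

```bash
ls; mkdir -p pics; python3 - <<'E'
from bench import r
import cv2,numpy as np
for n in("top","side"):
    c=r.camera(n);cv2.imwrite(f"pics/{n}0.png",c["img"][...,::-1])
    print(n,{k:c[k] for k in("fx","fy","cx","cy","k1")});print(np.round(c["pose"],3))
print(r.read_state())
E
```

```text
bench.py
jog.py
pics
top {'fx': 487.10169981906955, 'fy': 487.10169981906955, 'cx': 314.60474569100705, 'cy': 230.32277565677146, 'k1': -0.10931646352229402}
[[-0.002 -0.987  0.162  0.389]
 [-1.     0.002 -0.002 -0.027]
 [ 0.002 -0.162 -0.987  1.316]
 [ 0.     0.     0.     1.   ]]
side {'fx': 441.0077758788198, 'fy': 441.0077758788198, 'cx': 316.4497602800172, 'cy': 241.00020462285525, 'k1': -0.10379054580710599}
[[ 0.92  -0.296  0.257  0.289]
 [-0.392 -0.685  0.614 -0.724]
 [-0.006 -0.666 -0.746  0.969]
 [ 0.     0.     0.     1.   ]]
{'time': 0.1, 'joint_positions': array([-1.30160149,  0.33279925, -0.06467653,  1.46084387,  0.02164052,
        1.34992497, -0.08847988]), 'joint_vel': array([ 0.00045001, -0.000668  , -0.00053247, -0.00289304, -0.00045661,
       -0.0005587 ,  0.0001067 ]), 'joint_torque': array([ 1.85203171e-03, -6.24559236e+01,  2.50365771e-02, -3.90705585e+01,
       -6.13536593e-02,  3.69934738e-02,  6.69709084e-05]), 'ee_pos': array([0.17973113, 0.59826561, 0.24384576]), 'eef_rot': array([ 1.45367599e-01,  9.89377507e-01, -6.38415583e-04, -4.03830871e-05]), 'ft_force': array([ 0.23964513, -0.52305994, -0.23259832]), 'torque': array([-0.01380326, -0.03066891,  0.06454249]), 'grip_force': 0.0, 'width': 0.08705894565240123}
```

View pics/top0.png

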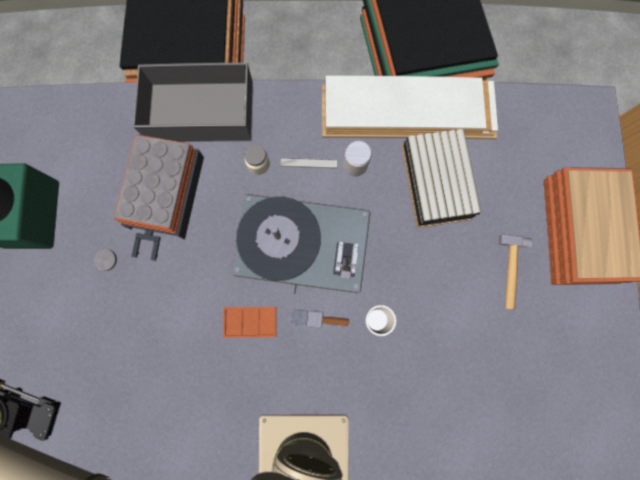

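View pics/side0.png

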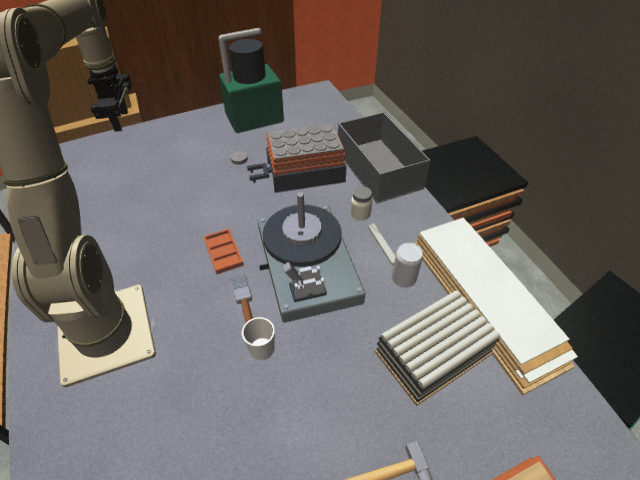

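The top view shows the polisher (base corners ≈ (243,196), (369,208), (359,291), (235,278)), arbor ≈ (277,235), bat block ≈ (346,268), fork at (146,244) pointing at the robot out of the rack at the left. The side view agrees, with the bat leaning towards the robot.

```bash
cat > h.py <<'E'
import cv2,numpy as np
from scipy.spatial.transform import Rotation as R
def ray(c,u,v):
    d=np.array([(u-c["cx"])/c["fx"],(v-c["cy"])/c["fy"]])
    s=d.copy()
    for _ in range(20): s=d/(1+c["k1"]*(s@s))
    P=c["pose"]; w=P[:3,:3]@np.array([s[0],s[1],1.]); return P[:3,3],w/np.linalg.norm(w)
def plane(c,u,v,z):
    o,w=ray(c,u,v); return o+w*(z-o[2])/w[2]
def proj(c,p):
    P=c["pose"]; q=P[:3,:3].T@(np.asarray(p)-P[:3,3]); s=q[:2]/q[2]; s=s*(1+c["k1"]*(s@s))
    return np.array([c["cx"]+c["fx"]*s[0],c["cy"]+c["fy"]*s[1]])
def tri(a,b):
    A=0;B=0
    for o,w in(a,b):
        M=np.eye(3)-np.outer(w,w);A=A+M;B=B+M@o
    return np.linalg.solve(A,B)
E
python3 - <<'E'
from bench import r
import cv2,numpy as np
from h import *
t=r.camera("top");s=r.camera("side")
a=cv2.resize(t["img"][185:300,225:385],None,fx=5,fy=5,interpolation=cv2.INTER_CUBIC)
cv2.imwrite("pics/c1.png",a[...,::-1])
b=cv2.resize(s["img"][185:325,240:375],None,fx=4,fy=4,interpolation=cv2.INTER_CUBIC)
d=cv2.resize(t["img"][220:270,120:170],None,fx=5,fy=5,interpolation=cv2.INTER_CUBIC)
o=np.zeros((560,800,3),np.uint8);o[:560,:540]=b;o[:250,545:795]=d
cv2.imwrite("pics/c2.png",o[...,::-1])
E
```

```text
(no output)
```

View pics/c1.png

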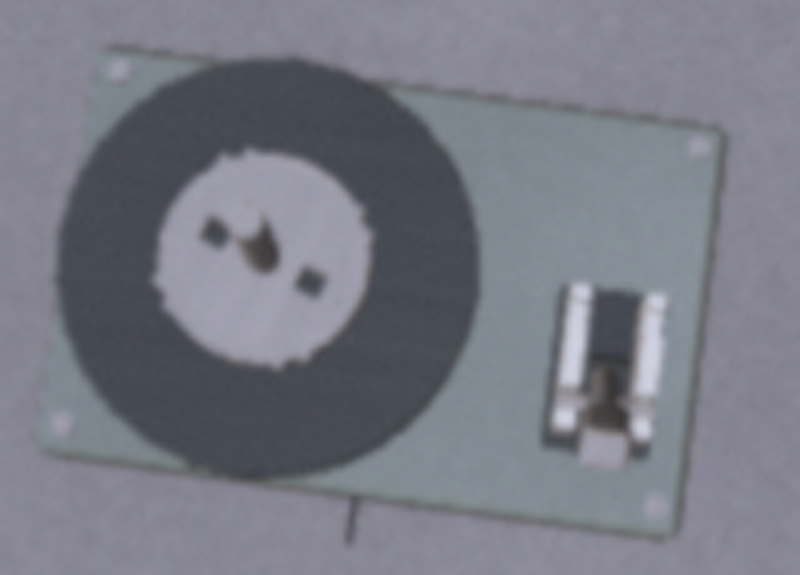

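View pics/c2.png

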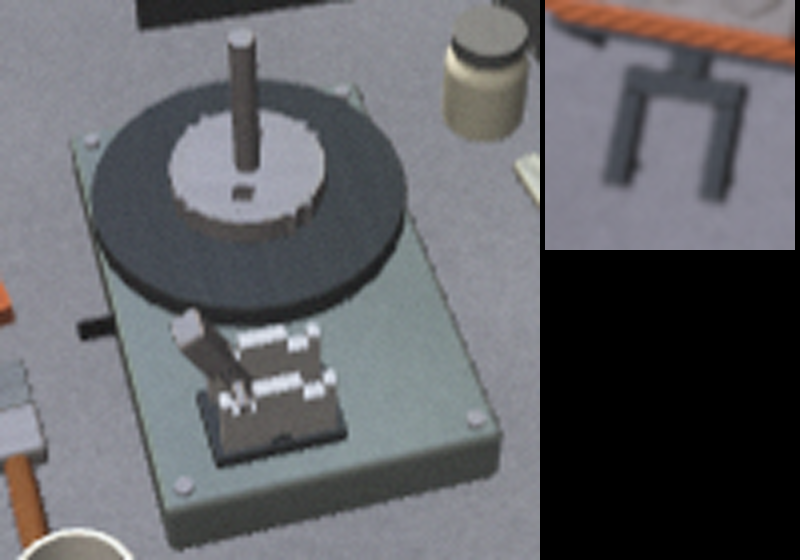

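The crops show the collar holes at ≈ (215,233) and (311,282) of the first crop, the bat's end face ≈ (604,448), base corners (105,48), (725,130), (672,538), (40,452); the second shows the bat's end at (190,325) and the fork in the upper right, legs clear.

```bash
python3 - <<'E'
from bench import r
from h import *
t=r.camera("top");s=r.camera("side")
f=lambda x,y,k,u,v:((x+.5)/k-.5+u,(y+.5)/k-.5+v)
C=np.array([plane(t,*f(x,y,5,225,185),.05)[:2] for x,y in((105,48),(725,130),(672,538),(40,452))])
print("corners",C.round(4).tolist(),"mean",C.mean(0))
e=[C[0]-C[1],C[3]-C[2]];print("len",[np.linalg.norm(v) for v in e],"yaw",[np.arctan2(-v[0],v[1]) for v in e])
e=[C[0]-C[3],C[1]-C[2]];print("len",[np.linalg.norm(v) for v in e],"yaw",[np.arctan2(v[1],v[0]) for v in e])
g=cv2.cvtColor(t["img"],cv2.COLOR_RGB2GRAY)
def circ(m,z,off):
    cs,_=cv2.findContours(m.astype(np.uint8),cv2.RETR_EXTERNAL,cv2.CHAIN_APPROX_NONE);c=max(cs,key=cv2.contourArea)
    c=cv2.convexHull(c)[:,0]
    P=np.array([plane(t,u+off[0],v+off[1],z)[:2] for u,v in c])
    A=np.c_[2*P,np.ones(len(P))];x=np.linalg.lstsq(A,(P**2).sum(1),rcond=None)[0]
    return x[:2],np.sqrt(x[2]+x[:2]@x[:2])
ro=g[185:300,225:385];d=(ro<95);d[:,98:]=0
print("disc",circ(d,.075,(225,185)))
w=(ro>125);w[:,80:]=0;w[:25]=0;w[:,:25]=0;w[80:]=0
print("collar",circ(w,.097,(225,185)))
h=[plane(t,*f(x,y,5,225,185),.097)[:2] for x,y in((215,233),(311,282))]
print("holes",h,np.mean(h,0),np.linalg.norm(h[0]-h[1]),"collar yaw",np.arctan2(-(h[0]-h[1])[0],(h[0]-h[1])[1]))
print("bat end",tri(ray(t,*f(604,448,5,225,185)),ray(s,*f(188,327,4,240,185))))
print("arbor top",tri(ray(t,*f(247,222,5,225,185)),ray(s,*f(241,36,4,240,185))))
# fork mask
q=g[220:275,120:175];print(q[::3,::3])
E
```

```text
corners [[0.6943, 0.1548], [0.6489, -0.1756], [0.4337, -0.1439], [0.4786, 0.1844]] mean [0.5638886 0.0049286]
len [np.float64(0.3335387940906427), np.float64(0.3314139582557476)] yaw [np.float64(-0.13661661873292616), np.float64(-0.13615866773758345)]
len [np.float64(0.21771928003602656), np.float64(0.21757759344248395)] yaw [np.float64(-0.13647963458091192), np.float64(-0.14624573006987351)]
disc (array([0.57309146, 0.06454529]), np.float64(0.10887067605190912))
collar (array([0.57423605, 0.06594807]), np.float64(0.053694656328773384))
holes [array([0.58641474, 0.08996354]), array([0.56122304, 0.04103304])] [0.57381889 0.06549829] 0.05503467384214077 collar yaw -0.4754541447985157
bat end [ 0.47259341 -0.10216369  0.15778243]
arbor top [0.57336413 0.06417254 0.21220168]
[[107 120 125 132 138 143 137 141 139 141 148 143 136 140 139 121 139  90
   72]
 [123  99 105 103 116 108 116 123 132 139 146 144 148 137 131 143 141  74
   59]
 [136 105  59  64  74  87  92 104 102 116 105 116 121 127 134 140 133  68
   55]
 [135 139 136 113 116 135 127 112  87  72  82  86 110  98 112 109 106  94
 
[... 521 characters left out ...]
 133 137 138 136  81  59 134 139 137 137 137
  135]
 [134 134 136 133  93  72  77 134 138 137 128  76  50 137 139 139 137 137
  138]
 [131 135 132 133  93  71 127 137 138 135 125  76  51 136 139 138 138 136
  136]
 [133 133 131 134 135 130 138 138 135 136 120  82  99 137 136 139 135 139
  139]
 [133 132 134 136 132 135 137 137 137 138 138 136 136 138 139 139 139 136
  136]
 [133 132 133 134 133 133 135 137 137 138 136 139 138 138 139 138 137 136
  138]
 [134 133 131 136 136 131 136 138 141 138 139 135 137 137 139 138 137 136
  136]
 [134 134 136 135 137 136 137 136 137 139 139 136 138 138 137 138 134 139
  137]
 [134 134 135 137 134 136 137 138 139 136 137 138 137 139 136 138 136 137
  138]]
```

```bash
cat >> h.py <<'E'
def go(r,x,y,z,yaw):
    "tool-axis shift to world TCP x,y,z with tool y-axis at yaw (mod pi)"
    s=r.read_state();M=R.from_quat(s["eef_rot"]).as_matrix();d=M.T@(np.array([x,y,z])-s["ee_pos"])
    cy=np.arctan2(M[1,1],M[0,1]);w=(yaw-cy+np.pi/2)%np.pi-np.pi/2
    print("t",round(s["time"],2),"shift",d.round(4),"turn",round(-w,4),"tool",s["ee_pos"].round(4),"yaw",round(cy,3),"tilt",M[:,2].round(3))
E
python3 - <<'E'
from bench import r
from h import *
t=r.camera("top");s=r.camera("side")
f=lambda x,y,k,u,v:((x+.5)/k-.5+u,(y+.5)/k-.5+v)
for a,b in(((657,298),(332,376)),((580,290),(316,330))): print("bracket",tri(ray(t,*f(*a,5,225,185)),ray(s,*f(*b,4,240,185))))
k=t["img"][225:270,125:165].astype(int);m=(k.sum(2)<300).astype(np.uint8)
for row in m: print("".join(".#"[v] for v in row))
for n,(u,v,z) in dict(jar=(257,151,.09),can=(357,149,.11),mug=(381,317,.085),pebble=(105,260,.016),rackfl=(117,214,.137),rackfr=(183,234,.137),sticks=(308,163,.014)).items(): print(n,plane(t,u,v,z).round(3))
go(r,.42,.28,.245,1.433);go(r,.480,-.1035,.245,1.433)
E
```

```text
bracket [ 0.55148051 -0.13303225  0.10618952]
bracket [ 0.55660804 -0.09469505  0.10397049]
##########..###.........................
###############.####....................
.###################...##...............
...####......############...##..........
.....##...........############...###....
....................################.###
....................####################
....................#########.....######
............###.....########............
...........#################............
...........##################...........
...........######################.......
...........#########################....
...........#########################....
..........#######....###############....
..........######..........#########.....
..........######............#######.....
..........#####..............######.....
.........######..............######.....
.........######..............######.....
.........######..............#####......
.........######..............#####......
.........######.............######......
........######..............######......
........######..........
[... 545 characters left out ...]
....
........................................
........................................
........................................
........................................
........................................
........................................
........................................
jar [0.801 0.122 0.09 ]
can [ 0.8  -0.14  0.11]
mug [ 0.37  -0.195  0.085]
pebble [0.521 0.544 0.016]
rackfl [0.624 0.467 0.137]
rackfr [0.573 0.296 0.137]
sticks [ 0.792 -0.012  0.014]
t 0.4 shift [-0.3217 -0.236  -0.0005] turn -0.154 tool [0.1798 0.5986 0.2445] yaw 1.279 tilt [-0. -0. -1.]
t 0.4 shift [-4.895e-01 -5.860e-01 -5.000e-04] turn -0.154 tool [0.1798 0.5986 0.2445] yaw 1.279 tilt [-0. -0. -1.]
```

The rows are not in the units I measure in: shifts go in units of 25 mm and turns go in units of 0.05 rad. I convert before sending: -0.586 m is -23.44, -0.49 m is -19.6, -0.154 rad is -3.08.

```bash
python3 jog.py '-12.8,-9.4,0,0,0.05 | -12.8,-9.4,0,0,0.05 | -12.8,-9.4,0,0,0.05 | -12.8,-9.4,0,0,0.05 | -12.8,-9.4,0,-3,0.05 | -12.8,-9.4,0,-3,0.05 | -12.8,-9.4,0,-3,0.05 | -19.6,-23.44,0,-3.08,0.05 | -19.6,-23.44,0,-3.08,0.05 | -19.6,-23.44,0,-3.08,0.05 | -19.6,-23.44,0,-3.08,0.05 | -19.6,-23.44,0,-3.08,0.05' 30
```

```text
time: 1.6
ee_pos: [0.441, 0.0762, 0.2449]
eef_rot: [0.069, 0.998, 0.0, 0.0]
ft_force: [0.7, 0.5, 0.1]
width: 0.05
grip_force: 0.0
```

To row units: -0.1726 m is -6.904, -0.0633 m is -2.532.

```bash
python3 jog.py '-2.532,-6.904,0,0,0.05 | -2.532,-6.904,0,0,0.05 | -2.532,-6.904,0,0,0.05 | -2.532,-6.904,0,0,0.05 | -2.532,-6.904,1.6,0,0.05 | -2.532,-6.904,2.8,0,0.05 | -2.532,-6.904,3.88,0,0.05 | -2.532,-6.904,3.88,0,0.05' && python3 - <<'E'
from bench import r
from h import *
go(r,.480,-.1035,.146,1.433)
t=r.camera("top");s=r.camera("side")
a=cv2.resize(t["img"][200:310,290:410],None,fx=4,fy=4);b=cv2.resize(s["img"][215:325,240:340],None,fx=4,fy=4)
cv2.imwrite("pics/b1.png",np.hstack([b,a[:440,:400]])[...,::-1])
E
```

```text
time: 2.4
ee_pos: [0.4778, -0.1012, 0.1447]
eef_rot: [0.069, 0.998, -0.0, -0.003]
ft_force: [-0.6, 0.3, 0.9]
width: 0.0503
grip_force: 0.0
t 2.4 shift [-0.0024 -0.002  -0.0013] turn -0.0001 tool [ 0.4778 -0.1012  0.1447] yaw 1.433 tilt [-0.005 -0.    -1.   ]
```

View pics/b1.png

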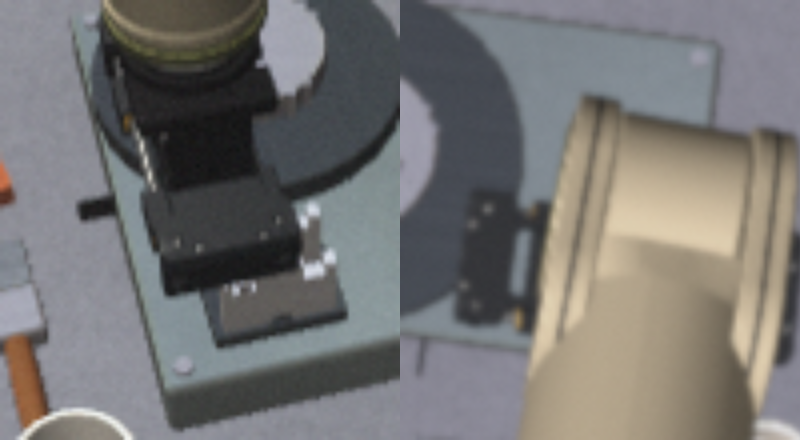

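The gripper body hides the bat (left half, around (225,240)); I rely on the closing width.

```bash
python3 jog.py '0,0,0,0,0.0 | 0,0,0,0,0.0 | 0,0,0,0,0.0 | 0,0,0,0,0.0 | 0,0,0,0,0.0 | 0,0,0,0,0.0' 40
```

```text
time: 3.1
ee_pos: [0.48, -0.1031, 0.1482]
eef_rot: [0.07, 0.998, -0.001, 0.0]
ft_force: [-2.4, -5.5, 5.9]
width: 0.0235
grip_force: 40.0
```

To row units: -0.0117 m is -0.468, 0.0057 m is 0.228.

```bash
python3 jog.py '0.112,0,-0.24,0,0 | 0.228,0,-0.468,0,0 | 0.228,0,-0.468,0,0 | 0.228,0,-0.468,0,0 | 0.228,0,-0.468,0,0'; python3 -c "
from bench import r;s=r.read_state();print(s['ee_pos'],s['ft_force'],s['torque'])"
```

```text
time: 3.6
ee_pos: [0.4746, -0.1022, 0.1591]
eef_rot: [0.069, 0.998, -0.001, 0.001]
ft_force: [4.4, -7.7, -9.0]
width: 0.0236
grip_force: 40.0
[ 0.47458247 -0.10220808  0.15907567] [ 4.4432355  -7.72052535 -8.96034795] [-1.51892169 -1.12389097 -0.04239306]
```

To row units: -0.0914 m is -3.656, -0.0842 m is -3.368.

```bash
python3 jog.py '-0.288,0,-0.128,0,0 | -0.588,0,-0.232,0,0 | -0.892,0,-0.316,0,0 | -1.2,0,-0.372,0,0 | -1.512,0,-0.408,0,0 | -1.828,0,-0.42,0,0 | -2.144,0,-0.408,0,0 | -2.456,0,-0.372,0,0 | -2.764,0,-0.316,0,0 | -3.068,0,-0.232,0,0 | -3.368,0,-0.128,0,0 | -3.656,0,0,0,0'; python3 -c "
from bench import r;s=r.read_state();print(s['ee_pos'],s['ft_force'],s['torque'])"
```

```text
time: 4.8
ee_pos: [0.5567, -0.1139, 0.1581]
eef_rot: [0.07, 0.997, 0.001, -0.01]
ft_force: [-22.6, -5.1, 1.2]
width: 0.0199
grip_force: 2.8
[ 0.55674573 -0.11385307  0.15813811] [-22.6290329   -5.13540972   1.2231432 ] [-1.00658537  2.25409534  0.02927571]
```

```bash
python3 - <<'E'
from bench import r
from h import *
s=r.camera("side");print(r.read_state()["width"],r.read_state()["ft_force"])
b=cv2.resize(s["img"][195:325,240:380],None,fx=4.5,fy=4.5)
cv2.imwrite("pics/b2.png",b[...,::-1])
E
```

```text
0.014091438642522379 [-1.08163454  1.41185796 -0.80937002]
```

View pics/b2.png

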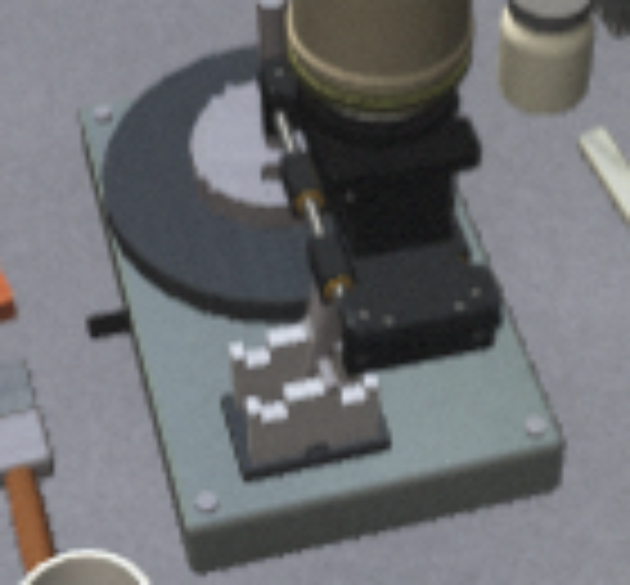

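The fingers lost the block; the bat stands roughly upright at (325,340) behind them. I lift clear to see.

To row units: -0.15 m is -6, -0.12 m is -4.8.

```bash
python3 jog.py '-0.4,0,0,0,0.014 | -0.4,0,-2,0,0.02 | -0.4,0,-4,0,0.05 | -0.4,-1.6,-4,0,0.05 | 0.8,-3.2,-4,0,0.05 | 1.6,-4.8,-4,0,0.05 | 1.6,-6,-4,0,0.05'; python3 - <<'E'
from bench import r
from h import *
s=r.camera("side");t=r.camera("top")
b=cv2.resize(s["img"][245:325,280:360],None,fx=5,fy=5);a=cv2.resize(t["img"][225:305,310:390],None,fx=5,fy=5)
cv2.imwrite("pics/b3.png",np.hstack([b,a])[...,::-1])
E
```

```text
time: 5.55
ee_pos: [0.5023, -0.2592, 0.2602]
eef_rot: [0.07, 0.998, 0.0, 0.001]
ft_force: [1.3, 0.1, 0.9]
width: 0.0478
grip_force: 0.0
```

View pics/b3.png

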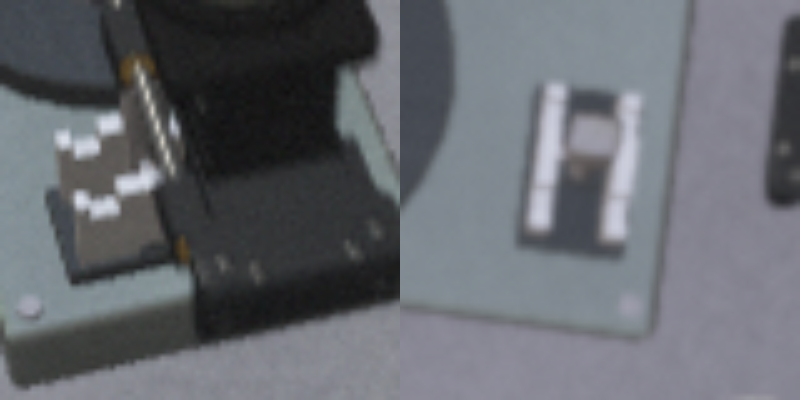

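The top view (right) shows the bat's end face at ≈ (592,137) of the crop, i.e. pixel (348.0,252.0), between the brackets.

```bash
python3 - <<'E'
from bench import r
from h import *
t=r.camera("top")
p=np.array([.5185,-.1092,.06])
for q in(0,.007,.012):
  for a in(-.45,-.1,0,.1,.2,.3,.45): print(q,a,proj(t,p+(.114+q)*np.array([.9905*np.sin(a),-.1376*np.sin(a),np.cos(a)])).round(1))
E
```

```text
0 -0.45 [345.6 275.4]
0 -0.1 [348. 259.]
0 0 [348.6 254.2]
0 0.1 [349.2 249.5]
0 0.2 [349.7 244.9]
0 0.3 [350.2 240.5]
0 0.45 [350.8 234.4]
0.007 -0.45 [345.6 276.5]
0.007 -0.1 [348.1 259. ]
0.007 0 [348.8 253.9]
0.007 0.1 [349.4 248.9]
0.007 0.2 [350. 244.]
0.007 0.3 [350.5 239.3]
0.007 0.45 [351.2 232.7]
0.012 -0.45 [345.7 277.3]
0.012 -0.1 [348.3 259. ]
0.012 0 [349.  253.7]
0.012 0.1 [349.6 248.4]
0.012 0.2 [350.2 243.3]
0.012 0.3 [350.8 238.4]
0.012 0.45 [351.4 231.5]
```

```bash
python3 - <<'E'
from bench import r
from h import *
go(r,.5215,-.1096,.162,1.433)
E
```

```text
t 5.7 shift [0.0039 0.1497 0.0976] turn -0.0036 tool [ 0.5042 -0.2583  0.2597] yaw 1.429 tilt [ 0.001 -0.001 -1.   ]
```

```bash
python3 jog.py '0.16,2,0,0,0.06 | 0.16,4,0,0,0.06 | 0.16,6,0,0,0.06 | 0.16,6,0,0,0.06 | 0.16,6,2,0,0.06 | 0.16,6,3.88,0,0.06 | 0.16,6,3.88,0,0.06 | 0.16,6,3.88,0,0 | 0.16,6,3.88,0,0 | 0.16,6,3.88,0,0 | 0.16,6,3.88,0,0 | 0.16,6,3.88,0,0' 60; python3 jog.py '0,0,0,0,0 | 0,0,0,0,0'
```

```text
time: 6.9
ee_pos: [0.5217, -0.1072, 0.1631]
eef_rot: [0.069, 0.998, 0.0, 0.001]
ft_force: [0.3, -3.9, 2.7]
width: 0.0277
grip_force: 1.9
time: 7.1
ee_pos: [0.5216, -0.1087, 0.1631]
eef_rot: [0.07, 0.998, -0.001, 0.001]
ft_force: [-0.9, -4.9, 5.6]
width: 0.0234
grip_force: 60.0
```

To row units: -0.005 m is -0.2, -0.003 m is -0.12.

```bash
python3 jog.py '0,0,-0.12,0,0 | 0,0,-0.2,0,0 | 0,0,-0.2,0,0 | 0,0,-0.2,0,0'
```

```text
time: 7.5
ee_pos: [0.5211, -0.1085, 0.1668]
eef_rot: [0.069, 0.998, -0.001, 0.0]
ft_force: [2.5, -6.3, -8.1]
width: 0.0235
grip_force: 60.0
```

To row units: -0.029 m is -1.16, -0.0075 m is -0.3.

```bash
python3 jog.py '0,0,-0.06,0,0 | -0.14,0,-0.06,0,0 | -0.3,0,-0.04,0,0 | -0.5,0,-0.04,0,0 | -0.72,0,0,0,0 | -0.92,0,0.04,0,0 | -1.16,0,0.08,0,0 | -1.36,0,0.14,0,0'; python3 -c "
from bench import r;s=r.read_state();print(s['ft_force'],s['torque'])"
```

```text
time: 8.3
ee_pos: [0.5418, -0.1119, 0.1619]
eef_rot: [0.07, 0.997, 0.002, -0.016]
ft_force: [-69.0, 7.8, 44.0]
width: 0.0234
grip_force: 60.0
[-68.97235096   7.76395031  44.00770497] [ 1.71523868 15.83118815  0.06938024]
```

```bash
python3 jog.py '0.48,0,-0.12,0,0 | 0.8,0,-0.16,0,0 | 0.8,0,-0.16,0,0 | 0.8,0,-0.16,0,0'; python3 -c "
from bench import r;s=r.read_state();print(s['ft_force'],s['torque'])"; python3 jog.py '0,0,-0.08,0,0 | 0,0,-0.08,0,0 | 0,0,-0.08,0,0'
```

```text
time: 8.7
ee_pos: [0.5348, -0.1105, 0.1673]
eef_rot: [0.069, 0.998, -0.001, 0.0]
ft_force: [2.4, -6.7, -8.9]
width: 0.0235
grip_force: 60.0
[ 2.36261094 -6.6799878  -8.85939238] [-1.70253133 -0.83513052  0.05430737]
time: 9.0
ee_pos: [0.535, -0.1105, 0.1691]
eef_rot: [0.069, 0.998, -0.001, 0.0]
ft_force: [2.0, -6.2, -10.3]
width: 0.0235
grip_force: 60.0
```

```bash
python3 jog.py '0,0,-0.08,0,0 | 0,0,-0.08,0,0 | 0,0,-0.08,0,0';  python3 - <<'E'
from bench import r
from h import *
s=r.camera("side")
b=cv2.resize(s["img"][205:315,260:370],None,fx=5,fy=5)
cv2.imwrite("pics/b4.png",b[...,::-1])
E
```

```text
time: 9.3
ee_pos: [0.535, -0.1105, 0.1711]
eef_rot: [0.069, 0.998, -0.001, 0.0]
ft_force: [2.1, -6.8, -9.6]
width: 0.0232
grip_force: 60.0
```

View pics/b4.png

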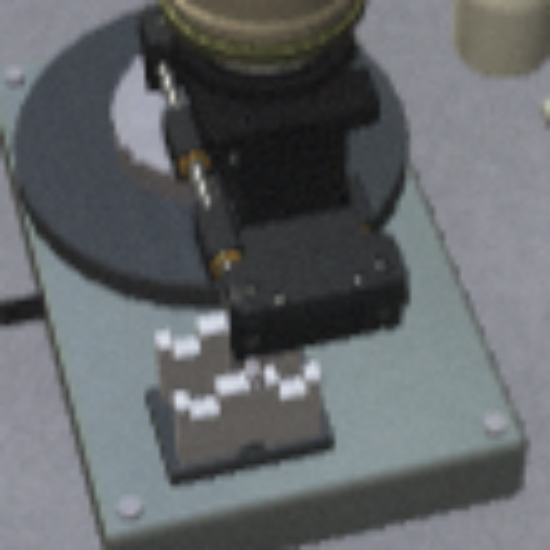

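To row units: -0.0052 m is -0.208, -0.0105 m is -0.42.

```bash
python3 jog.py '-0.1,0,0.012,0,0 | -0.208,0,0.028,0,0 | -0.312,0,0.056,0,0 | -0.42,0,0.08,0,0 | -0.42,0,0.08,0,0'; python3 -c "
from bench import r;s=r.read_state();print(s['ft_force'],s['torque'])"
```

```text
time: 9.85
ee_pos: [0.5423, -0.1116, 0.1674]
eef_rot: [0.07, 0.998, -0.001, -0.004]
ft_force: [-7.5, -4.2, -8.4]
width: 0.0235
grip_force: 60.0
[-7.48828699 -4.19747601 -8.37841187] [-1.04835297  2.13010261 -0.02157207]
```

```bash
python3 jog.py '-0.12,0,0.04,0,0 | -0.24,0,0.08,0,0 | -0.24,0,0.08,0,0'; python3 -c "
from bench import r;s=r.read_state();print(s['ft_force'],s['torque'])"
```

```text
time: 10.15
ee_pos: [0.5457, -0.1122, 0.1662]
eef_rot: [0.07, 0.998, 0.0, -0.007]
ft_force: [-27.7, -0.2, 13.4]
width: 0.0231
grip_force: 60.0
[-27.6810479   -0.202832    13.36032504] [-0.14758408  6.63250776 -0.06691191]
```

The rows are not in the units I measure in: shifts go in units of 25 mm and turns go in units of 0.05 rad. I convert before sending: 0.15 m is 6, -0.1 m is -4.

```bash
python3 jog.py '0.32,0,-0.08,0,0 | 0.32,0,-0.08,0,0.06 | 0.32,0,-0.08,0,0.06 | 0.32,0,-2,0,0.06 | 0.32,0,-4,0,0.06 | 2,0,-4,0,0.06 | 4,0,-4,0,0.06 | 6,0,-4,0,0.06'; python3 - <<'E'
from bench import r
from h import *
s=r.camera("side");t=r.camera("top")
b=cv2.resize(s["img"][240:310,285:355],None,fx=5.7,fy=5.7,interpolation=cv2.INTER_CUBIC);a=cv2.resize(t["img"][225:295,310:380],None,fx=5.7,fy=5.7,interpolation=cv2.INTER_CUBIC)
cv2.imwrite("pics/b5.png",np.hstack([b,a])[...,::-1])
E
```

```text
time: 10.95
ee_pos: [0.4022, -0.0903, 0.2682]
eef_rot: [0.069, 0.998, -0.0, 0.001]
ft_force: [-1.3, 1.0, 1.6]
width: 0.0593
grip_force: 0.0
```

View pics/b5.png

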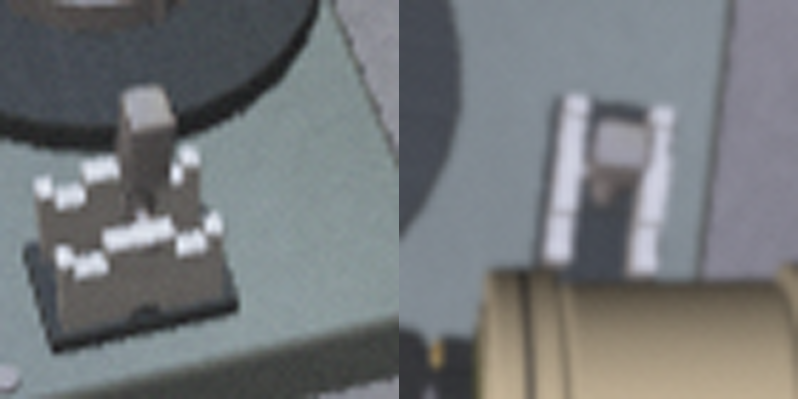

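Both views are clear now: the bat stands upright with its cross pin resting on the flat gate top at ≈ (143,215) (left half), end face at (622,148) in the top crop, i.e. lean ≈ +0.06. So it needs a firmer pull up to the stop before going over.

```bash
python3 - <<'E'
from bench import r
from h import *
go(r,.5245,-.1098,.163,1.433)
E
```

```text
t 11.05 shift [-0.1268 -0.0032  0.1062] turn 0.0009 tool [ 0.3989 -0.09    0.2689] yaw 1.434 tilt [ 0.004  0.006 -1.   ]
```

To row units: -0.126 m is -5.04, 0.105 m is 4.2.

```bash
python3 jog.py '-2,-0.12,0,0,0.06 | -4,-0.12,0,0,0.06 | -5.04,-0.12,0,0,0.06 | -5.04,-0.12,1.2,0,0.06 | -5.04,-0.12,2.8,0,0.06 | -5.04,-0.12,4.2,0,0.06 | -5.04,-0.12,4.2,0,0.02 | -5.04,-0.12,4.2,0,0 | -5.04,-0.12,4.2,0,0 | -5.04,-0.12,4.2,0,0 | -5.04,-0.12,4.2,0,0 | -5.04,-0.12,4.2,0,0' 60; python3 jog.py '0,0,-0.08,0,0 | 0,0,-0.2,0,0 | 0,0,-0.24,0,0 | 0,0,-0.24,0,0 | 0,0,-0.24,0,0'
```

```text
time: 12.25
ee_pos: [0.5279, -0.1109, 0.1637]
eef_rot: [0.069, 0.998, 0.0, 0.001]
ft_force: [-0.5, -0.1, 5.8]
width: 0.0232
grip_force: 60.0
time: 12.75
ee_pos: [0.5274, -0.1108, 0.1686]
eef_rot: [0.069, 0.998, 0.0, 0.0]
ft_force: [4.8, 1.2, -8.2]
width: 0.0238
grip_force: 60.0
```

To row units: -0.002 m is -0.08, -0.001 m is -0.04.

```bash
python3 jog.py '0,0,-0.04,0,0 | 0,0,-0.08,0,0 | 0,0,-0.08,0,0'
```

```text
time: 13.05
ee_pos: [0.5274, -0.1109, 0.1707]
eef_rot: [0.069, 0.998, 0.0, 0.0]
ft_force: [5.1, 1.8, -9.2]
width: 0.0233
grip_force: 60.0
```

```bash
python3 jog.py '0,0,-0.04,0,0 | 0,0,-0.08,0,0 | 0,0,-0.08,0,0';python3 jog.py '0,0,-0.04,0,0 | 0,0,-0.08,0,0 | 0,0,-0.08,0,0'
```

```text
time: 13.35
ee_pos: [0.5275, -0.1108, 0.1727]
eef_rot: [0.069, 0.998, 0.0, 0.0]
ft_force: [5.6, 1.2, -10.0]
width: 0.0234
grip_force: 60.0
time: 13.65
ee_pos: [0.5275, -0.1109, 0.1747]
eef_rot: [0.069, 0.998, 0.0, 0.0]
ft_force: [6.8, -0.3, -10.4]
width: 0.0233
grip_force: 60.0
```

To row units: -0.002 m is -0.08, -0.001 m is -0.04.

```bash
python3 jog.py '0,0,-0.04,0,0 | 0,0,-0.08,0,0 | 0,0,-0.08,0,0'
```

```text
time: 13.95
ee_pos: [0.5276, -0.1109, 0.1767]
eef_rot: [0.069, 0.998, 0.0, 0.0]
ft_force: [6.7, 1.1, -11.4]
width: 0.0233
grip_force: 60.0
```

To row units: -0.002 m is -0.08, -0.001 m is -0.04.

```bash
python3 jog.py '0,0,-0.04,0,0 | 0,0,-0.08,0,0 | 0,0,-0.08,0,0'; python3 - <<'E'
from bench import r
from h import *
print(r.read_state()["ft_force"])
s=r.camera("side")
b=cv2.resize(s["img"][225:305,280:360],None,fx=6,fy=6,interpolation=cv2.INTER_CUBIC)
cv2.imwrite("pics/b6.png",b[...,::-1])
E
```

```text
time: 14.25
ee_pos: [0.5271, -0.1108, 0.178]
eef_rot: [0.069, 0.998, -0.0, -0.0]
ft_force: [6.7, 1.1, -14.4]
width: 0.0236
grip_force: 60.0
[  6.73744812   1.06273601 -14.39885194]
```

View pics/b6.png

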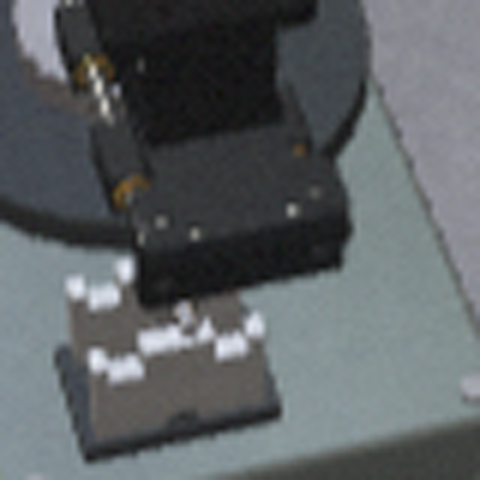

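The gripper hides most of the bat, the pin ≈ (185,320) is now above the gate edge at (160,340); the force jump says the pull stop is reached (p ≈ 14 mm). Now over on a true arc.

To row units: -0.0253 m is -1.012, -0.017 m is -0.68.

```bash
python3 jog.py '-0.168,0,0,0,0 | -0.34,0,0.024,0,0 | -0.508,0,0.052,0,0 | -0.68,0,0.084,0,0 | -0.848,0,0.12,0,0 | -1.012,0,0.16,0,0'; python3 -c "
from bench import r;s=r.read_state();print(s['ft_force'],s['torque'])"
```

```text
time: 14.9
ee_pos: [0.549, -0.1139, 0.1728]
eef_rot: [0.069, 0.998, 0.001, -0.005]
ft_force: [-9.0, 2.9, -8.1]
width: 0.0235
grip_force: 60.0
[-9.03975038  2.91519142 -8.09931941] [ 0.97400576  2.80411509 -0.05718047]
```

```bash
python3 jog.py '-0.16,0,0.048,0,0 | -0.324,0,0.108,0,0'; python3 -c "
from bench import r;s=r.read_state();print(s['ft_force'],s['torque'])"
```

```text
time: 15.1
ee_pos: [0.557, -0.115, 0.1701]
eef_rot: [0.069, 0.998, 0.001, -0.005]
ft_force: [-9.3, 3.2, -7.0]
width: 0.0234
grip_force: 60.0
[-9.2909076   3.17903617 -7.04057777] [ 0.98804836  2.89159263 -0.04552131]
```

Constant force — it swings freely. On to the locked side.

```bash
python3 jog.py '-0.16,0,0.068,0,0 | -0.32,0,0.14,0,0 | -0.42,0,0.192,0,0 | -0.52,0,0.24,0,0 | -0.58,0,0.28,0,0 | -0.58,0,0.28,0,0'; python3 -c "
from bench import r;s=r.read_state();print(s['ft_force'],s['torque'])"
```

```text
time: 15.7
ee_pos: [0.5702, -0.1169, 0.1629]
eef_rot: [0.069, 0.998, 0.001, -0.006]
ft_force: [-15.6, 4.0, -3.7]
width: 0.0233
grip_force: 60.0
[-15.6091142    3.99199202  -3.66790446] [ 1.21376537e+00  4.10056064e+00 -3.51022452e-03]
```

```bash
python3 jog.py '0.08,0,0.16,0,0 | 0.14,0,0.32,0,0 | 0.2,0,0.44,0,0 | 0.24,0,0.52,0,0 | 0.24,0,0.56,0,0 | 0.24,0,0.56,0,0'; python3 -c "
from bench import r;s=r.read_state();print(s['ft_force'],s['torque'])"
```

```text
time: 16.3
ee_pos: [0.5679, -0.1167, 0.1531]
eef_rot: [0.069, 0.998, 0.001, -0.001]
ft_force: [-13.6, 5.2, 21.0]
width: 0.0232
grip_force: 60.0
[-13.64528108   5.17221685  20.97848023] [ 1.24977596  3.68549591 -0.04256363]
```

To row units: 0.22 m is 8.8, 0.19 m is 7.6.

```bash
python3 jog.py '0,0,0,0,0.06 | 0,0,0,0,0.06 | 0,0,-1.2,0,0.06 | 0,0,-3.2,0,0.06 | 0,0,-4.8,0,0.08 | 2,2,-4.8,0,0.08 | 4,4,-4.8,0,0.085 | 6,6,-4.8,0,0.085 | 7.6,7.6,-4.8,0,0.085 | 8.8,8.8,-4.8,0,0.085'; python3 - <<'E'
from bench import r
from h import *
t=r.camera("top");s=r.camera("side")
for c in(t,s):
  for q in(0,.005,.012):
    for a in(.2,.35,.45):
      e=np.array([.9905*np.sin(a),-.1376*np.sin(a),np.cos(a)]);print(q,a,proj(c,np.array([.5185,-.1092,.06])+(.114+q)*e).round(1),end=" ")
  print()
g=cv2.cvtColor(t["img"],cv2.COLOR_RGB2GRAY);u=g[222:270,334:364]
for i,row in enumerate(u): print(222+i," ".join(f"{v:3d}" for v in row))
cv2.imwrite("pics/side_l.png",s["img"][...,::-1])
E
```

```text
time: 17.3
ee_pos: [0.4168, 0.0836, 0.2717]
eef_rot: [0.069, 0.998, 0.0, 0.001]
ft_force: [1.8, 1.0, 0.4]
width: 0.0845
grip_force: 0.0
0 0.2 [349.7 244.9] 0 0.35 [350.4 238.4] 0 0.45 [350.8 234.4] 0.005 0.2 [349.9 244.2] 0.005 0.35 [350.7 237.4] 0.005 0.45 [351.1 233.2] 0.012 0.2 [350.2 243.3] 0.012 0.35 [351. 236.] 0.012 0.45 [351.4 231.5] 
0 0.2 [315.1 256.8] 0 0.35 [321.8 256.6] 0 0.45 [326.1 256.9] 0.005 0.2 [315.5 255.3] 0.005 0.35 [322.5 255.2] 0.005 0.45 [327.  255.5] 0.012 0.2 [316.  253.3] 0.012 0.35 [323.5 253.2] 0.012 0.45 [328.3 253.5] 
222 133 135 134 135 136 134 135 134 136 136 137 137 136 137 137 137 138 138 138 136 136 136 136 136 137 135 136 138 138 137
223 133 135 134 135 136 134 135 135 135 136 137 137 137 135 136 138 137 136 137 138 138 138 138 137 137 137 138 139 138 137
224 135 134 137 134 135 136 134 135 136 137 138 138 138 137 138 138 139 139 139 139 137 138 139 138 138 137 138 139 139 138
225 136 135 135 135 136 137 136 135 138 136 137 137 139 138 138 137 139 138 139 139 138 137 139 141 140 139 140 140 140 139
226 135 136 135 136 136 137 136 137 137 136 136 
[... 4707 characters left out ...]
  73  72  73  72  72  77 101 144 169 179 179 163 151 142 139 137 138 136 122 105
265 100 117 171 198 202 187 136  90  73  72  72  73  71  71  72  78 111 156 185 195 189 161 145 140 138 138 136 134 117 102
266  99 121 177 198 202 187 131  83  73  72  73  72  71  72  71  84 122 168 195 201 190 153 139 137 139 138 136 133 116 102
267  99 131 185 201 203 187 126  81  73  73  75  73  72  71  71  87 128 175 198 200 188 146 133 136 138 136 137 132 114 102
268  98 138 188 205 205 188 126  79  73  73  74  73  72  72  74  89 133 178 199 201 187 144 132 136 137 136 137 133 110 102
269  97 137 180 196 197 180 119  78  75  73  74  71  70  70  73  89 135 180 200 202 190 147 132 135 136 136 137 131 110 103
```

```bash
python3 - <<'E'
import cv2
g=cv2.cvtColor(cv2.imread("pics/side_l.png"),cv2.COLOR_BGR2GRAY)[246:292,300:346]
for i,row in enumerate(g): print(246+i,"".join(" .:-=+*#%@"[min(9,max(0,(int(v)-60)//14))] for v in row))
E
```

```text
246      ... .. .     .   . ..    .....    -+++++-
247 ......... ...  .  ....   ..  . .. .    =+++++-
248 ..  .. .. ...   ... .   ...    .      -+++++++
249 .....  ...  ....  .. . ..... .       .++++++++
250 .. .. ....  .............  . .       =++++++++
251 .....   ..... .......   ....        =+++++++++
252 ....  . .. ... . . .. ..  ...      .++++++++++
253 ...... .  ........ ......          =++++++++++
254 .... . .....  ....  .::-::.       -+++++++++++
255 ... .  ...... . ..  :=++++==    .-++++++++++++
256  ......  ..... ... .-*##****   :=+++++++++++++
257 ......  .... . .....++#**+*+- -+++++++++++++++
258   ......... ..     -*+##**+++.++++++++++++++++
259  .... .. ......   .+++*#**+++-++++++++++++++++
260 .........         -++++**++++==+++++++++++++++
261  . .             :+++++++:----=++++*++++++++++
262                  =++++=::.....=+++++++++++++++
263                 :+++++-.     .=+++*+++++++++++
264                 =++++=:.    .=+++++*++++++++++
265              ---++++=:. .   :+++++++++++++++++
266       :++##==*=+++++-..    .=+++++++++++++++++
267 ==***%@@@@@*##=++++=:.   
[... 545 characters left out ...]
:*##%%###.:=@@@********+*************
279 :::::=++%%@@@@@###=:=@@@+****+****************
280 :::*%@@@@@@@@@@%##*-*@@@+**********+******+***
281 ::-@@@@@@@@@@@%*%#**@+++=********************+
282 :::%@@@@@@%#==--%+==@+::+**************+******
283 :::+@%#*+=:::::-@-..@=::+*********************
284 =%#==-::::::::::%:.:=:::=*********************
285 @@@*::::::::::::-:::::::-*************+*******
286 @@@@:::::::::::::::::::::*********************
287 @%@%::::::::::::::::::::.=********************
288 +==-::::::::::::::::::::.:***+****************
289 ::::::::::::::::::::::::.:********************
290 ::::::::::::::::::::::::..=*******************
291 :::::::::::::::::::::::...:*******************
```

```bash
python3 - <<'E'
from bench import r
from h import *
t=r.camera("top");s=r.camera("side")
print(tri(ray(t,350,236),ray(s,324.7,257.3)), "free was .4726 -.1022 .1578; mid x=pivot")
# spanner fork
k=t["img"][225:270,125:165].astype(int);m=(k.sum(2)<300).astype(np.uint8)
m[:15]=0
n,l,st,ce=cv2.connectedComponentsWithStats(m)
for z in(.028,):
  for i in range(1,n):
    if st[i,4]<40: continue
    ys,xs=np.where(l==i);P=np.array([plane(t,125+x,225+y,z)[:2] for x,y in zip(xs,ys)])
    d=np.linalg.svd(P-P.mean(0))[2][0];d*=-np.sign(d[0]);q=(P-P.mean(0))@d
    print(i,st[i,4],P.mean(0).round(4),"yaw",np.arctan2(d[1],d[0]).round(3),"ext",q.min().round(4),q.max().round(4))
E
```

```text
[ 0.56442891 -0.11422044  0.16046283] free was .4726 -.1022 .1578; mid x=pivot
1 105 [0.5516 0.4538] yaw 2.995 ext -0.0238 0.0237
2 122 [0.549  0.4004] yaw 3.05 ext -0.0259 0.0291
```

```bash
cat >> h.py <<'E'
def legs(t,box,z=.028,cut=0,thr=300,show=False):
    "fork legs by edges: per-row leg centres cast to plane z, line fits"
    u0,v0,u1,v1=box;k=t["img"][v0:v1,u0:u1].astype(int);m=(k.sum(2)<thr).astype(np.uint8);m[:cut]=0
    if show:
        for row in m: print("".join(".#"[v] for v in row))
    n,l,st,ce=cv2.connectedComponentsWithStats(m);out=[]
    for i in np.argsort(-st[1:,4])[:2]+1:
        ys,xs=np.where(l==i);a,b=ys.min()+3,ys.max()-3
        C=np.array([plane(t,u0+xs[ys==y].mean(),v0+y,z)[:2] for y in range(a,b)])
        f=cv2.fitLine(C.astype(np.float32),cv2.DIST_HUBER,0,1e-4,1e-4).ravel();d=f[:2]*(-np.sign(f[0]))
        tip=plane(t,u0+xs[ys>=ys.max()-1].mean(),v0+ys.max()+.5,z)[:2]
        out.append((f[2:],d,tip));print("leg mid",f[2:].round(4),"yaw",np.arctan2(d[1],d[0]).round(3),"tip",tip.round(4))
    return out
E
python3 - <<'E'
from bench import r
from h import *
t=r.camera("top");L=legs(t,(125,225,165,270),cut=15)
d=L[0][2]-L[1][2];print("tip line",d,np.linalg.norm(d))
go(r,.5,.42,.2,1.433)
E
```

```text
leg mid [0.5475 0.4   ] yaw 3.02 tip [0.5185 0.4023]
leg mid [0.5536 0.4536] yaw 3.044 tip [0.5292 0.4564]
tip line [-0.01067671 -0.05400944] 0.05505462571032975
t 17.55 shift [-0.0342  0.3459  0.0716] turn -0.0004 tool [0.4185 0.082  0.2715] yaw 1.433 tilt [ 0.001  0.    -1.   ]
```

To row units: 0.3585 m is 14.34, -0.0658 m is -2.632.

```bash
python3 jog.py '-2.632,14.34,0,0,0.087 | -2.632,14.34,0,0,0.087 | -2.632,14.34,0,0,0.087 | -2.632,14.34,0,0,0.087 | -2.632,14.34,0,0,0.087 | -2.632,14.34,0,0,0.087 | -2.632,14.34,0,0,0.087 | -2.632,14.34,0,0,0.087 | -2.632,14.34,2,0,0.087 | -2.632,14.34,4,0,0.087 | -2.632,14.34,5.6,0,0.087 | -2.632,14.34,5.6,0,0.087'; python3 - <<'E'
from bench import r
from h import *
go(r,.533,.428,.028,1.433)
E
```

```text
time: 18.75
ee_pos: [0.5313, 0.4251, 0.1243]
eef_rot: [0.07, 0.998, -0.004, -0.003]
ft_force: [-0.8, -0.3, -0.3]
width: 0.087
grip_force: 0.0
t 18.75 shift [-0.0019  0.004   0.0962] turn -0.0021 tool [0.5313 0.4251 0.1243] yaw 1.431 tilt [-0.007 -0.008 -1.   ]
```

```bash
python3 jog.py '0,0,1.6,0,0.087 | 0,0,3.2,0,0.087 | 0,0,4,0,0.087 | 0,0,4.14,0,0.087 | 0,0,4.14,0,0.087'; python3 jog.py '0,0,0,0,0.05 | 0,0,0,0,0.05 | 0,0,0,0,0.05 | 0,0,0,0,0.05 | 0,0,0,0,0.05 | 0,0,0,0,0.05' 20
```

```text
time: 19.25
ee_pos: [0.534, 0.4287, 0.0293]
eef_rot: [0.069, 0.998, 0.0, 0.001]
ft_force: [0.5, 0.0, 1.3]
width: 0.087
grip_force: 0.0
time: 19.85
ee_pos: [0.5329, 0.4297, 0.0289]
eef_rot: [0.069, 0.998, 0.001, 0.001]
ft_force: [-0.8, 1.4, 6.7]
width: 0.0665
grip_force: 20.0
```

```bash
python3 jog.py '0.8,0,0,0,0.05 | 1.6,0,0,0,0.05 | 2.4,0,0,0,0.05 | 3.2,0,0,0,0.05 | 4,0,0,0,0.05 | 4.8,0,0,0,0.05 | 5.2,0,0,0,0.05 | 5.2,0,0,0,0.05 | 5.2,0,0,0,0.087 | 5.2,0,0,0,0.087 | 5.2,0,0,0,0.087'; python3 jog.py '0,0,-1.6,0,0.087 | 0,0,-3.6,0,0.087 | 0,0,-5.6,0,0.087 | 0,0,-7.6,0,0.087 | 0,-1.6,-7.6,0,0.087 | 0,-3.6,-7.6,0,0.06 | 0,-5.6,-7.6,0,0.06 | 0,-7.2,-7.6,0,0.06'; python3 - <<'E'
from bench import r
from h import *
t=r.camera("top")
for p in((.404,.447,.028),(.52,.43,.028)): print(proj(t,p))
k=t["img"][225:330,110:200].astype(int).sum(2)
for i,row in enumerate(k): print(225+i,"".join(".#"[int(v<300)] for v in row))
E
```

```text
time: 20.95
ee_pos: [0.4036, 0.4462, 0.0273]
eef_rot: [0.069, 0.998, -0.0, -0.0]
ft_force: [0.2, 1.0, -0.1]
width: 0.0822
grip_force: 0.0
time: 21.75
ee_pos: [0.3786, 0.2654, 0.2172]
eef_rot: [0.07, 0.998, -0.0, -0.0]
ft_force: [1.1, -0.6, 1.0]
width: 0.0705
grip_force: 0.0
[135.65411953 303.29207918]
[143.83149576 259.91636758]
225 ............############....##..............................##################............
226 ..............################...##.........................##################............
227 ................###################...##....................##################............
228 ...................###.......###########...##..............###################............
229 .....................#...........############...###.........##################............
230 ......................................############...##......################.............
231 ............................................############..##.################.............
232 .................................................############...#############.............
233 .....
[... 8505 characters left out ...]
###################################
323 ...................................................#######################################
324 ....................................................######################################
325 .....................................................#####################################
326 ......................................................####################################
327 .......................................................###################################
328 .......................................................###################################
329 ........................................................##################################
```

```bash
python3 - <<'E'
from bench import r
from h import *
t=r.camera("top");k=t["img"][225:330,110:200].astype(int).sum(2);C=[];W=[]
for v in range(249,270):
    x=np.where(k[v-225,25:45]<300)[0]+25; a,b=plane(t,110+x.min()-.5,v,.028),plane(t,110+x.max()+.5,v,.028)
    C.append((a+b)[:2]/2);W.append(np.linalg.norm(a-b))
f=cv2.fitLine(np.array(C,np.float32),cv2.DIST_HUBER,0,1e-4,1e-4).ravel();d=f[:2]*-np.sign(f[0])
e=plane(t,146,246.4,.028)[:2];e=f[2:]+d*((e-f[2:])@d)
print("w",np.mean(W),"yaw",np.arctan2(d[1],d[0]),"end",e,"origin",e+.15*d,"grasp-95",e+.055*d)
print(k[20:26,30:45]); print(k[35,25:45])
g=e+.055*d
go(r,g[0],g[1],.2,np.arctan2(d[1],d[0])-np.pi/2)
E
```

```text
w 0.02251188804991898 yaw 2.9881794 end [0.55622463 0.42307822] origin [0.40798632 0.44600006] grasp-95 [0.50187059 0.43148289]
[[431 423 417 409 406 408 412 413 415 415 425 421 421 421 416]
 [422 417 395 367 347 349 352 361 376 393 406 413 422 415 421]
 [417 400 355 293 259 254 260 268 286 313 352 398 417 420 426]
 [413 391 327 264 231 225 226 224 216 207 271 376 414 419 421]
 [412 386 317 252 235 230 228 223 198 162 228 360 411 427 428]
 [412 372 303 248 233 233 230 222 192 156 216 351 409 424 427]]
[408 414 420 422 389 312 253 235 231 234 229 200 179 258 370 416 426 421
 425 430]
t 21.85 shift [-0.0973  0.1842  0.0175] turn 0.0097 tool [0.3792 0.2631 0.2176] yaw 1.427 tilt [-0.001  0.    -1.   ]
```

To row units: 0.19 m is 7.6, -0.0973 m is -3.892.

```bash
python3 jog.py '-3.892,7.4,0,0,0.05 | -3.892,7.4,0,0,0.05 | -3.892,7.4,0,0,0.05 | -3.892,7.4,0,0,0.05 | -3.892,7.4,0,0,0.05 | -3.892,7.4,2,0,0.05 | -3.892,7.4,4,0,0.05 | -3.892,7.4,6,0,0.05 | -3.892,7.4,7.2,0,0.05 | -3.892,7.4,7.6,0,0.05 | -3.892,7.4,7.6,0,0.05'; python3 jog.py '0,0,0,0,0.0 | 0,0,0,0,0.0 | 0,0,0,0,0 | 0,0,0,0,0 | 0,0,0,0,0 | 0,0,0,0,0' 60
```

```text
time: 22.95
ee_pos: [0.5002, 0.4376, 0.0267]
eef_rot: [0.069, 0.998, -0.001, -0.001]
ft_force: [-0.1, -0.2, 0.2]
width: 0.0502
grip_force: 0.0
time: 23.55
ee_pos: [0.5011, 0.4379, 0.0284]
eef_rot: [0.069, 0.998, 0.0, 0.0]
ft_force: [-1.6, -3.3, 5.7]
width: 0.0216
grip_force: 60.0
```

To row units: -0.235 m is -9.4, -0.2 m is -8.

```bash
python3 jog.py '0,0,-0.4,0,0 | 0,0,-1.6,0,0 | 0,0,-3.2,0,0 | 0,0,-4.8,0,0 | 0,0,-6.4,0,0 | 0,0,-8,0,0 | 0,0,-9.4,0,0 | 0,0,-9.4,0,0'; python3 - <<'E'
from bench import r
from h import *
st=r.read_state();p=st["ee_pos"];M=R.from_quat(st["eef_rot"]).as_matrix();print(p,st["width"],st["ft_force"])
t=r.camera("top");s=r.camera("side")
for n,c in(("top",t),("side",s)):
    for x,y in((-.15,0),(.014,.0335),(.014,-.0335)):
        w=p+M@np.array([x+.095,-y,0])-np.array([0,0,.0]);print(n,x,y,proj(c,w).round(1))
cv2.imwrite("pics/t9.png",t["img"][...,::-1]);cv2.imwrite("pics/s9.png",s["img"][...,::-1])
for c in(t,s):
    w=p+M@np.array([.095,0,0]);u,v=proj(c,w).astype(int);k=c["img"][v-35:v+35,max(0,u-45):u+45].astype(int).sum(2)
    print(max(0,u-45),v-35)
    for row in k: print("".join(" .:-=+*#%@"[min(9,q//50)] for q in row))
E
```

```text
time: 24.35
ee_pos: [0.5022, 0.4394, 0.2691]
eef_rot: [0.069, 0.998, 0.004, 0.003]
ft_force: [0.5, -0.5, -1.4]
width: 0.0209
grip_force: 60.0
[0.50215533 0.43935855 0.26905272] 0.0209329457531054 [ 0.54148628 -0.52555079 -1.38650491]
top -0.15 0 [107.1 232.3]
top 0.014 0.0335 [107.6 308.3]
top 0.014 -0.0335 [ 78.8 303.6]
side -0.15 0 [248.6 105.2]
side 0.014 0.0335 [194.4 120.4]
side 0.014 -0.0335 [192.8 108.3]
49 264
+======---------::::-=+==-:....:::::::::::..  ....     .:-----=--=------------:  -*#%%%%%%
++======--------:::::-=-::...:::::::::::::.. .:::::.....--------=--------==+=-. .=#%%%%%%%
++======--------::::::::...:::::::::::::::...:----::::.:----=----==------=+*+-..:+#%%%%%%%
+++=====---------::::::::::::::::::::::::.. .--=----------------=--=-----==+=:..:+#%%%%%%%
+++======--------:::::::-=---:::::::::::::..:-======-=--===----=-=-=------==-:..-*%%%%%%%%
++++=====--------:-::::-=+**+=======---:::..:--=======-==+***++==-=-====-----:. -*%%%%%%%%
+++++=====-------::::::-=*#%###******+++==----===========*#%%%*+=----=**=---:...=*%%%%%%%%
*++++======--------:::::-*#%%%%%%%%%#####
[... 11368 characters left out ...]
%%%%%%%%%%%%%%%%%%%%%%%%%%%%%%%%%%%%%%%%%%%%%%%%%%%%%%%%%%%%%%%
%%%%%%%%%%%%%%%%%%%%%%%%%%%%%%%%%%%%%%%%%%%%%%%%%%%%%%%%%%%%%%%%%%%%%%%%%%%%%%%%%%%%%%%%%%
%%%%%%%%%%%%%%%%%%%%%%%%%%%%%%%%%%%%%%%%%%%%%%%%%%%%%%%%%%%%%%%%%%%%%%%%%%%%%%%%%%%%%%%%%%
%%%%%%%%%%%%%%%%%%%%%%%%%%%%%%%%%%%%%%%%%%%%%%%%%%%%%%%%%%%%%%%%%%%%%%%%%%%%%%%%%%%%%%%%%%
%%%%%%%%%%%%%%%%%%%%%%%%%%%%%%%%%%%%%%%%%%%%%%%%%%%%%%%%%%%%%%%%%%%%%%%%%%%%%%%%%%%%%%%%%%
%%%%#%%%%%%%%%%%%%%%%%%%%%%%%%%%%%%%%%%%%%%%%%%%%%%%%%%%%%%%%%%%%%%%%%%%%%%%%%%%%%%%%%%%%%
%%%%%%%%%%%%%%%%%%%%%%%%%%%%%%%%%@%%%%%%%%%%%%%%%%%%%%%%%%%%%%%%%%%%%%%%%%%%%%%%%%%%%%%%%%
%%%%%%%%%%%%%%%%%%%%%%%%%%%%%%%%%%%%%%%%%%%%%%%%%%%@%%%%%%%%%%%%%%%%%%%%%%%%%%%%%%%%%%%%%%
```

```bash
python3 - <<'E'
from bench import r
from h import *
st=r.read_state();p=st["ee_pos"];M=R.from_quat(st["eef_rot"]).as_matrix();print(p)
t=r.camera("top")
for x,y in((.014,.027),(.014,.0205),(-.038,.0205),(-.038,-.0205)):
    print(x,y,*[proj(t,p+M@np.array([x+o,-y,0])).round(1) for o in(.092,.095)])
# edges by half-tone on brightness
g=t["img"].astype(int).sum(2)
def edge(a,b,lv=305):
    n=60;P=np.linspace(a,b,n);v=cv2.remap(g.astype(np.float32),P[:,0].astype(np.float32)[None],P[:,1].astype(np.float32)[None],1)[0]
    i=np.where(np.diff(np.sign(v-lv)))[0];return [P[k].round(2).tolist() for k in i],v[::6].round()
for du in(103.5,105,106.5): print("tip",edge((du,300),(du,314)))
for du in(94,97,100): print("cross",edge((du,292),(du,270)))
for dv in(290,296,302): print("rightleg",edge((96,dv),(120,dv)))
E
```

```text
[0.50066766 0.43835018 0.26327932]
0.014 0.027 [106.4 307.2] [106.2 308.6]
0.014 0.0205 [103.6 306.8] [103.4 308.1]
-0.038 0.0205 [108.  283.2] [107.7 284.6]
-0.038 -0.0205 [ 90.5 280.5] [ 90.2 281.8]
tip ([], array([410., 405., 407., 388., 377., 395., 419., 424., 420., 416.],
      dtype=float32))
tip ([[105.0, 302.85], [105.0, 306.64]], array([329., 316., 306., 286., 277., 319., 397., 419., 419., 423.],
      dtype=float32))
tip ([[106.5, 307.36]], array([248., 245., 239., 239., 240., 282., 381., 425., 422., 421.],
      dtype=float32))
cross ([[94.0, 281.56], [94.0, 275.59], [94.0, 272.24]], array([431., 428., 428., 428., 415., 275., 237., 255., 399., 271.],
      dtype=float32))
cross ([[97.0, 281.93]], array([424., 426., 425., 421., 397., 260., 237., 230., 276., 211.],
      dtype=float32))
cross ([[100.0, 282.31]], array([426., 424., 422., 427., 370., 247., 235., 207., 220., 197.],
      dtype=float32))
rightleg ([[106.98, 290.0], [114.31, 290.0]], array([433., 422., 431., 425., 402., 251., 219., 154., 390., 418.],
      dtype=float32))
rightleg ([[105.76, 296.0], [113.08, 296.0]], array([435., 435., 424., 424., 332., 234., 188., 266., 419., 428.],
      dtype=float32))
rightleg ([[104.95, 302.0], [113.49, 302.0]], array([420., 419., 428., 410., 262., 232., 131., 232., 409., 423.],
      dtype=float32))
```

```bash
python3 - <<'E'
from bench import r
from h import *
go(r,.6558,.0231,.2635,1.095)
E
```

```text
t 24.5 shift [-0.211  -0.3897 -0.0016] turn 0.3383 tool [0.5002 0.4381 0.2618] yaw 1.433 tilt [-0.001 -0.    -1.   ]
```

To row units: -0.389 m is -15.56, -0.35 m is -14, 0.338 rad is 6.76.

```bash
python3 jog.py '-0.8,-1.44,0,0.6,0 | -1.6,-3,0,1.2,0 | -2.6,-4.6,0,2,0 | -3.4,-6.2,0,2.6,0 | -4.2,-7.8,0,3.4,0 | -5.2,-9.4,0,4,0 | -6,-11,0,4.8,0 | -6.8,-12.6,0,5.4,0 | -7.6,-14,0,6.2,0 | -8.44,-15.56,0,6.76,0 | -8.44,-15.56,0,6.76,0 | -8.44,-15.56,0,6.76,0'; python3 - <<'E'
from bench import r
from h import *
go(r,.6558,.0231,.145,1.095)
st=r.read_state();p=st["ee_pos"];M=R.from_quat(st["eef_rot"]).as_matrix()
for n in("top","side"):
  c=r.camera(n);cv2.imwrite(f"pics/{n}10.png",c["img"][...,::-1])
  for x,y in((.014,.0335),(.014,.0205),(.014,-.0205),(.014,-.0335),(-.038,.0205)): print(n,x,y,proj(c,p+M@np.array([x+.0923,-y,0])).round(1))
E
```

```text
time: 25.7
ee_pos: [0.6557, 0.0224, 0.2607]
eef_rot: [0.237, 0.972, -0.001, -0.001]
ft_force: [-0.4, 1.4, -2.0]
width: 0.0217
grip_force: 60.0
t 25.7 shift [0.     0.0009 0.1157] turn -0.0027 tool [0.6557 0.0224 0.2607] yaw 1.092 tilt [-0.003 -0.001 -1.   ]
top 0.014 0.0335 [282.4 237.4]
top 0.014 0.0205 [277.2 234.7]
top 0.014 -0.0205 [260.8 226.3]
top 0.014 -0.0335 [255.6 223.6]
top -0.038 0.0205 [288.2 214.1]
side 0.014 0.0335 [291.9 187.5]
side 0.014 0.0205 [292.5 183.9]
side 0.014 -0.0205 [294.3 173.2]
side 0.014 -0.0335 [294.9 169.9]
side -0.038 0.0205 [313.8 184.9]
```

The rows are not in the units I measure in: shifts go in units of 25 mm and turns go in units of 0.05 rad. I convert before sending: 0.127 m is 5.08, 0.125 m is 5.

```bash
python3 jog.py '0,0.02,1.6,0,0 | 0,0.02,3.2,0,0 | 0,0.02,4.4,0,0 | 0,0.02,5,0,0 | 0,0.02,5.08,0,0 | 0,0.02,5.08,0,0'; python3 - <<'E'
from bench import r
from h import *
st=r.read_state();p=st["ee_pos"];M=R.from_quat(st["eef_rot"]).as_matrix();go(r,.6558,.0231,.117,1.095);print(st["ft_force"],st["torque"])
c=r.camera("side")
for x,y in((.014,.0335),(.014,.0205),(.014,-.0205),(.014,-.0335),(-.038,.0335),(-.052,.0335)): print(x,y,proj(c,p+M@np.array([x+.0923,-y,0])).round(1))
k=c["img"][195:245,270:340].astype(int).sum(2)
for i,row in enumerate(k): print(195+i,"".join(" .:-=+*#%@"[min(9,q//50)] for q in row))
E
```

```text
time: 26.4
ee_pos: [0.6569, 0.0249, 0.1365]
eef_rot: [0.235, 0.972, 0.0, 0.0]
ft_force: [-0.0, 0.4, -0.3]
width: 0.0212
grip_force: 60.0
t 26.4 shift [ 0.0002 -0.0021  0.0195] turn 0.0009 tool [0.6569 0.0249 0.1365] yaw 1.096 tilt [ 0.001  0.    -1.   ]
[-0.02587249  0.3723717  -0.32617355] [-0.07248376 -0.13039916 -0.02430973]
0.014 0.0335 [294.2 222.7]
0.014 0.0205 [294.7 219.1]
0.014 -0.0205 [296.3 208.4]
0.014 -0.0335 [296.8 205.1]
-0.038 0.0335 [313.9 223.6]
-0.052 0.0335 [319.3 223.9]
195 %%%%%%%%%%%%%%%%%%%%%%%%%%%%@@@@%+%%%%%%%%%%%%%%%%%%*-=@-.............
196 %%%%%%%%%%%%%%%%%%%%%%%%%%%=#%%%+-%%%%%%%%%%%%%%%%%%*:+@-.............
197 %%%%%%%%%%%%%%%%%%%%%%%%%%%+====--%%%%%%%%%%%%%%%%%%#=+@-.............
198 %%%%%%%%%%%%%%%%%%%%%%%%%%%+====--%%%%%%%%%%%%%%%%%%%#*@-.............
199 %%%%%%%%%%%%%%%%%%%%%%%%%%%+====--%%%%%%%%%%%%%%%%%%##+%:.............
200 %%%%%%%%%%%%%%%%%%%%%%%%%%%+====--#%%%%%%%%%%%%%%%%#++=*:.............
201 %%%%%%%%%%%%%%%%%%%%%%%%%%%*====--*%%%%%%%%%%%%%%%%#--:-:.............
202 %%%%%%%%%%%%%%%%%%%%%%%%%%%*====--*%%%%%%%%%%%%%%%%*----:.............
203 
[... 2445 characters left out ...]
@%#-:-===================
236 ================*@@@@@@@@@@@@@@@@@@@@@@@@@@@%*++:-==============-=====
237 ================+##%@@@@@@@@@@@@@@@@@@@@@@@@+-==--====================
238 ===================+#%@@@@@@@@@@@@@@@@@@%##%--=--=====================
239 =====================+##%@@@@@@@@@@@%%%#+==+--=======-===============-
240 ========================+*###%%%###**+===-==--=======================-
241 =============================++========---==-===========-============:
242 ========================================--==-=======================-:
243 ===================-================-===--==========================:.
244 =========================================-=========================-:-
```

```bash
python3 - <<'E'
from bench import r
from h import *
st=r.read_state();p=st["ee_pos"];M=R.from_quat(st["eef_rot"]).as_matrix();print(p)
c=r.camera("side")
for y in(.027,-.027):
  q=p+M@np.array([.0923,-y,0]);print("prong",y,q[:2].round(4),proj(c,q-[0,0,.0284]).round(1),"at .097",proj(c,[q[0],q[1],.097]).round(1))
print("hole by side",plane(c,300.5,232.8,.097).round(4), "by top [.5612 .0410]")
go(r,.6558,.0231,.117,1.095)
E
```

```text
[0.65733223 0.02464824 0.13720212]
prong 0.027 [0.5629 0.0429] [300.3 228.4] at .097 [300.4 231.3]
prong -0.027 [0.5876 0.0909] [302.2 214.2] at .097 [302.3 217.2]
hole by side [0.5611 0.0378 0.097 ] by top [.5612 .0410]
t 26.5 shift [ 0.0009 -0.002   0.0204] turn 0.0003 tool [0.6575 0.0245 0.1374] yaw 1.095 tilt [ 0.003  0.    -1.   ]
```

To row units: 0.003 m is 0.12, -0.0025 m is -0.1.

```bash
python3 jog.py '0.024,-0.1,0,0,0 | 0.024,-0.1,0.12,0,0 | 0.024,-0.1,0.24,0,0 | 0.024,-0.1,0.36,0,0 | 0.024,-0.1,0.48,0,0 | 0.024,-0.1,0.56,0,0 | 0.024,-0.1,0.64,0,0 | 0.024,-0.1,0.64,0,0'; python3 -c "
from bench import r;s=r.read_state();print(s['ft_force'],s['torque'])"
```

```text
time: 27.3
ee_pos: [0.6549, 0.0222, 0.1194]
eef_rot: [0.236, 0.972, -0.0, 0.0]
ft_force: [0.1, -0.7, -1.8]
width: 0.0213
grip_force: 60.0
[ 0.11219119 -0.67097301 -1.83688786] [-0.14039946 -0.34482594 -0.03683817]
```

```bash
python3 jog.py '0,0,0.12,0,0 | 0,0,0.24,0,0 | 0,0,0.32,0,0 | 0,0,0.32,0,0 | 0,0,0.32,0,0'; python3 -c "
from bench import r;s=r.read_state();print(s['ft_force'],s['torque'],s['ee_pos'])"
```

```text
time: 27.8
ee_pos: [0.655, 0.0222, 0.1116]
eef_rot: [0.236, 0.972, 0.0, 0.0]
ft_force: [2.1, -1.4, -1.0]
width: 0.0211
grip_force: 60.0
[ 2.08884693 -1.35270553 -0.99242407] [-0.30832632 -0.52068274 -0.00494983] [0.65496374 0.02217034 0.11162961]
```

```bash
python3 jog.py '0,0,0.04,0,0 | 0,0,0.06,0,0 | 0,0,0.06,0,0';python3 jog.py '0.004,0.184,0,-1,0 | 0.02,0.368,0,-2,0 | 0.04,0.552,0,-3,0 | 0.072,0.732,0,-4,0 | 0.116,0.912,0,-5,0 | 0.164,1.092,0,-6,0 | 0.164,1.092,0,-6,0'; python3 -c "
from bench import r;s=r.read_state();print(s['ft_force'],s['torque'],s['ee_pos'])"
```

```text
time: 28.1
ee_pos: [0.6551, 0.0222, 0.1111]
eef_rot: [0.236, 0.972, 0.0, 0.0]
ft_force: [-0.0, -1.8, 7.1]
width: 0.0213
grip_force: 60.0
time: 28.8
ee_pos: [0.6642, 0.049, 0.111]
eef_rot: [0.087, 0.996, 0.0, 0.001]
ft_force: [1.5, -0.7, 5.8]
width: 0.021
grip_force: 60.0
[ 1.5250944  -0.70212156  5.75931783] [-0.09593656 -0.1034065   0.12177206] [0.664223   0.04896541 0.11104781]
```

To row units: 0.0521 m is 2.084, 0.0482 m is 1.928, -0.3 rad is -6.

```bash
python3 jog.py '0.02,0.368,0,-2,0 | 0.072,0.732,0,-4,0 | 0.164,1.092,0,-6,0 | 0.292,1.436,0,-8,0 | 0.368,1.608,0,-9,0 | 0.452,1.772,0,-10,0 | 0.544,1.928,0,-11,0 | 0.644,2.084,0,-12,0 | 0.644,2.084,0,-12,0'; python3 -c "
from bench import r;s=r.read_state();print(s['ft_force'],s['torque'],s['ee_pos'])"
```

```text
time: 29.7
ee_pos: [0.6588, 0.1045, 0.1115]
eef_rot: [-0.212, 0.977, 0.0, 0.003]
ft_force: [9.1, 1.8, 2.8]
width: 0.0213
grip_force: 60.0
[9.11224716 1.83537216 2.83029918] [ 0.43216634 -1.74577803 -0.08858909] [0.65877566 0.10445716 0.11146804]
```

```bash
for i in 1; do python3 jog.py '0.004,0.184,0,-1,0 | 0.004,0.184,0,-1,0 | 0.004,0.184,0,-1,0'; python3 -c "
from bench import r;s=r.read_state();print(s['ft_force'],s['torque'],s['ee_pos'])"; done
```

```text
time: 30.0
ee_pos: [0.6568, 0.1083, 0.1115]
eef_rot: [-0.235, 0.972, 0.0, 0.003]
ft_force: [9.7, 2.3, 1.7]
width: 0.0215
grip_force: 60.0
[9.66344069 2.34712373 1.65782178] [ 0.71975127 -1.68689477 -0.12006412] [0.65683925 0.10832513 0.11146067]
```

To row units: 0.0046 m is 0.184, 0.0001 m is 0.004, -0.05 rad is -1.

```bash
python3 jog.py '0.004,0.184,0,-1,0 | 0.004,0.184,0,-1,0 | 0.004,0.184,0,-1,0'; python3 -c "
from bench import r;s=r.read_state();print(s['ft_force'],s['torque'],s['ee_pos'])"
```

```text
time: 30.3
ee_pos: [0.6556, 0.1108, 0.1119]
eef_rot: [-0.258, 0.966, -0.0, 0.004]
ft_force: [11.6, 0.1, 1.2]
width: 0.0214
grip_force: 60.5
[11.61030633  0.14033536  1.20901883] [ 0.18859033 -2.42857561 -0.93387877] [0.65562943 0.1108212  0.11187202]
```

```bash
python3 jog.py '0,-0.08,0,0.4,0 | 0,-0.08,0,0.4,0 | 0,-0.08,0,0.4,0.03 | 0,-0.08,0,0.4,0.06 | 0,-0.08,0,0.4,0.06 | 0,-0.08,0,0.4,0.06 | 0,-0.08,-0.8,0.4,0.06 | 0,-0.08,-2.4,0.4,0.06 | 0,-0.08,-4,0.4,0.06 | 0,-0.08,-5.2,0.4,0.06 | 0,-0.08,-6,0.4,0.06 | 0,-0.08,-6,0.4,0.06'; python3 - <<'E'
from bench import r
from h import *
s=r.read_state();print(s["ee_pos"],s["ft_force"])
c=r.camera("side");C=np.array([.5733,.0648]);
for yaw in(.392+np.pi,.45+np.pi):
  x=np.array([np.cos(yaw),np.sin(yaw)]);y=np.array([-x[1],x[0]])
  for a,b in((.014,.0335),(.014,-.0335),(-.052,.0335),(-.15,.011),(-.15,-.011)):
    print(yaw.__round__(2),a,b,*[proj(c,[*(C+a*x+b*y),z]).round(1) for z in(.111,)])
k=c["img"][195:250,265:365].astype(int).sum(2)
for i,row in enumerate(k): print(195+i,"".join(" .:-=+*#%@"[min(9,q//50)] for q in row))
E
```

```text
time: 31.5
ee_pos: [0.6548, 0.1092, 0.2634]
eef_rot: [-0.249, 0.968, 0.0, 0.002]
ft_force: [1.2, 0.0, 0.3]
width: 0.06
grip_force: 0.0
[0.65480177 0.10917182 0.26344616] [1.15687838 0.04082136 0.25537534]
3.53 0.014 0.0335 [305.8 230.3]
3.53 0.014 -0.0335 [288.6 217.8]
3.53 -0.052 0.0335 [323.  217.6]
3.53 -0.15 0.011 [341.  196.3]
3.53 -0.15 -0.011 [335.4 192.7]
3.59 0.014 0.0335 [306.5 230. ]
3.59 0.014 -0.0335 [288.3 218.3]
3.59 -0.052 0.0335 [322.7 216.7]
3.59 -0.15 0.011 [338.9 194.8]
3.59 -0.15 -0.011 [333.  191.5]
195 %%%%%%%%%%%%%%%%%%%%%%%%%%%%%%%%%@@@@%+%%%%%%%%%%%%%%%%%%@@%%%%#+=======*%%%%%%%%%%%%%%#=*#%%%%%%%%%
196 %%%%%%%%%%%%%%%%%%%%%%%%%%%%%%%%=#%%%+-%%%%%%%%%%%%%%%%%%%%%%%#+======--=%%%%%%%%%%%%%%@--*#%%%%%%%%
197 %%%%%%%%%%%%%@%%%%%%%%%%%%%%%%%%+====--%%%%%%%%%%%%%%%%%%%%%%#+======-::=%@%%%%%%@%%%%@@+--+*#%%%%%%
198 %%%%%%%%%%%@%%%%%%%%%%%%%%%%%%%%+====--%%%%%%%%%%%%%%%%%%%%#*+======-::-*@%%%%%%%%%%%%@@%----=**##*#
199 %%%%%%%%%@%%%%%%%%%%%%%%%%%%%%%%+====--%%%%%%%%%%%%%%%%%%%#*=======-:::*%%%%%%%%%%%%%%@@@+=-----==--
200 %%%%%%%%%%%%%%%%%%%%%%%%%%%%%%%%+====--#%%%%
[... 4501 characters left out ...]
====-====-==-===-==========================::=%%#*%%%%%%%%%%%%%%%%@%@%
244 ==================================-===---===============================-::#%%%*#%%%%%%%%@%%%%%@@@@%
245 -================================--====-===============================-::+%%%%#*%%%%%%@@@%%%%%%@%%%
246 :-=====================================-===============================-::*%%%%%**%%%%%%%%@@@%%%%%%%
247 =:====================================================================-::-#%%%%%*+%%%%%%%%@@%%%%%%%@
248 #::==================================================================-:::*%%%%%%#*%%%%%%%%%@%%%%%%@@
249 #=:-================================================================-:.:=%%%%%%%%*#%%%%%%%%@@%%%%%%%
```

```bash
python3 -c "
from bench import r;print(r.close_job())"
```

```text
the job is handed in; nothing more can be done
None
```

The job is handed in at about 31.5 s of the 72 s allowed, but `close_job()` returned no verdict: the cameras put the bat seated in its locked notch and the spanner flat and seated, the moment about the collar axis rose from about 0.36 to 1.4 N m at its stop, the gripper was clear, and I did not re-measure the bystanders.

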